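# Show the demo monopod at full length

### The arm

A 6-joint arm with a two-finger parallel gripper is mounted at the origin on the work surface. World frame = base frame: x ahead of the robot, y to its left, z up, the work surface at z = 0. Lengths are in m, angles in rad, forces in N, time in s.
With the tool pointing down it reaches from about 0.375 to 0.9 m from the base axis. Payload 3.1 kg.
Tool frame: the origin (TCP) lies at the very end of the fingers, on their centre line; the grasp point (between the pads) lies 19 mm behind it (manip.hold_point_z is the distance from the TCP to the grasp point, in m); y points along the fingers, z is the direction in which the jaws open and shut, and the axes are right-handed (so a half turn about y gives the same grasp; the last joint's range is limited). The gripper opens to 85 mm and grips with 20 to 120 N. Pads are 22 mm wide; open, the fingers measure 114 mm over their backs; the gripper's body (76 mm by 85 mm) begins 54 mm behind the grasp point. The pads swing forward as they close: fully open they stand 13 mm farther back than shut.
Start: joints at [-1.365, 0.527, 1.433, -0, 1.181, -0.178], TCP at [0.234, -0.579, 0.231] pointing down, gripper open.
Joint ranges: [-3.08, 3.08], [-0.75, 2.2], [0.22, 2.44], [-1.43, 4.57], [0, 2.65], [-2.85, 2.85]. Speed limits (rad/s): [2.79, 2.79, 3.14, 3.14, 3.14, 3.14].

### API

Orientations are given as a unit quaternion [x, y, z, w].
In Python, from station import manip, eyes, workorder gives the robot as it stands. The module is installed in compiled form; this text tells all that it offers.
- The arm moves only by the shell command python3 -m jog 'ROWS' [OPENING] [FORCE]. ROWS is JSON, a list of rows, each a list of 2 entries, a list of its own where there are three numbers: the shift along the tool's x, y, z in cm, then the turn about the tool's y in rad. A call has 1 to 20 rows; each row is the pose to reach, as a shift and turn from the pose commanded when the call began, along the tool's axes at that moment; what a row does not reach only later rows make up. A row lasts 1/12 s, in which the tool goes at most 41.7 mm and 7.16 degrees, less where a joint would pass 70% of its speed; a pose out of reach is approached as far as the arm can. A call with a gripper value outside its range is refused whole. OPENING is the finger opening in cm, from 0 to 8.54, set as the call begins (- or left out, the last holds). The fingers move at their own pace and stop on an object; FORCE is the grip in N (left out, the last holds). Time passes only in rows, so rows that repeat a pose let the fingers close. It gives the time, the measured TCP pose, the force and the opening at its end, in the units of the state.
- manip.sense(): the state, without advancing time (a new reading comes with each control period).
- eyes.snapshot(name): name is "scene" or "top" or "wrist"; returns a dict with "frame" (480x640x3 uint8, red, green, blue), "vfov" (degrees; the focal length in pixels is half the picture's height over the tangent of half this angle, whatever the lens; pixels are square), "cx", "cy" (the principal point, pixels), "k1" (the pictures are not rectified: a ray, as slopes to the right and down, at radius r is drawn at 1 + k1 r^2 times it, then the intrinsics apply), "rvec" (rotation vector, rad) and "tvec" (3), from world to camera coordinates, as OpenCV has them. Camera axes: x right, y down, z forward; pixel columns grow to the right and rows downward; lengths in m; the calibration is good to about 2 mm. A picture is of the moment at which its call begins. There is no depth.
- workorder.sign_off(): hands the job in, once; it reports no verdict.
The state is a dict: "t": time; "q": joint angles; "qd": joint speeds; "tau": joint torques, N m; "tcp_pos": TCP position; "tool_rot": TCP orientation; "force": force on the tool from outside, world axes, zero at the start; "ft_torque": the same for the moment, N m; "finger_gap": opening from 0.0 (shut) to 1.0 (fully open).
Only numpy, scipy, OpenCV 4.12 (cv2) and the standard library are available. Lean on these libraries where they do the work, as an engineer would, in place of code of your own. Each camera call takes 0.05 s, during which the arm holds its last target. There are 200 camera calls.

### The job

A customer wants to see the demo monopod (the stick whose head ends in a round camera disc) at full length. Press its release button fully in, then draw its head straight out past the first stop to the second, and finish still holding it there fully extended, because it springs back if let go. Leave the selfie stick with the phone clamp and the stock on the table as they are.

Things in the scene. Friction and masses are not known exactly. Their poses are not given: they have to be found in the camera images.
- pole_stand: Fixed stand of the MONOPOD, the stick whose head ends in an upright round disc (42 mm across). Foot 190 x 75 mm; level black tube, 29 mm thick, axis 75 mm up; grey clamp block 44 mm wide, top 95 mm up, at x = 10 to 60 mm. Origin: on the table under the tube's mouth; x runs along the tube away from the head, so the head draws out along the stand's own -x; z up.
- pole_button_top (a point): Centre of the top face of the monopod's release button, a plain metal button 22 mm in diameter upright on the clamp block, 35 mm along +x from the mouth, its top 105 mm above the table (10 mm proud of the block) when out and 99 mm when in. Pressed straight down.
- pole_button (a joint): Release button: 0 out (locked), 0.006 m fully in. Resists with about 3 N, then meets a solid end; it stays where it is pushed. Locked, the head cannot be drawn out at all; it comes free once the button is in by more than 4 mm.
- pole_grip (a point): Middle of the monopod's head, 75 mm above the table on the tube's axis: a black block 42 mm long (along the axis), 28 mm wide, 34 mm tall, gripped across its width from above. Starts 35 mm in front of the mouth and travels with the head. The disc (6 mm thick) begins 21 mm in front of this point; the clamp block is 45 mm behind it at the start.
- pole_tip (a joint): Draw of the inner section (with the head) out of the middle section: 0 home, 0.060 m at its end, the FIRST stop. A return spring resists with about 2.5 to 3.5 N. It comes out before the middle section does.
- pole_mid (a joint): Draw of the middle section out of the outer tube: 0 home, 0.070 m at its end, the SECOND stop, solid. Its stronger return spring resists with about 7 to 8.5 N, so the pull steps up at the first stop. The head has then moved 130 mm in all. Let go, both sections spring back in.
- selfie_stand: Demo stand of the other stick, the SELFIE STICK, to be left alone. Same stand, tube, button and head block as the monopod's (same origin and axes), but its head ends in a U-shaped phone clamp 76 mm wide reaching 89 mm in front of the mouth.
- selfie_button (a joint): Release button of the selfie stick, 0 out, 0.006 m in; leave alone.
- selfie_tip (a joint): Draw of the selfie stick's inner section, m, 0 home; leave alone.
- figurine: Turned wooden figurine, 42 mm in diameter, 70 mm tall, standing loose in front of the selfie stick. Origin under its base.
- mug: White mug, 72 mm in diameter, 85 mm tall, loose, about 105 mm beside the monopod's tube. Origin under its base.
- jar: Amber jar, 54 mm in diameter, 70 mm tall, loose, about 105 mm beside the selfie stick's tube. Origin under its base.
- cards: Block of postcards 150 x 105 x 32 mm, loose, on the robot's right. Origin under its centre.
- dish: Terracotta coin dish, 120 mm in diameter, 30 mm tall, loose, on the robot's left. Origin under its base.

How it is judged:
On the way, in this order (a step that is already met when the one before it is completed fails the run):
1. the monopod's release button is pressed in while its head is still home (value of joint pole_button above 0.0042 m and value of joint pole_tip below 0.01 m), for 0.1 s.
2. the head is drawn to the second stop, both sections fully out, held by the fingers (value of joint pole_tip above 0.056 m and value of joint pole_mid above 0.066 m and contact force between the fingers and pole_stand above 1.5 N), for 0.2 s.
At the end, for the whole second after the job is handed in: The monopod's button is in (over 4.2 mm of 6), the fingers are holding the stick (over 1.5 N), and both sections are within 4 mm of their ends (inner over 56 of 60 mm, middle over 66 of 70 mm) through the last second (all of step 2 and value of joint pole_button above 0.0042 m); the arm keeps its last pose, push and grip.
It fails at once if the selfie stick is operated (button in over 3 mm or head drawn over 10 mm) (value of joint selfie_button above 0.003 m or value of joint selfie_tip above 0.01 m).
It fails at once if stock on the table is shifted by over 30 mm (distance of any of figurine, mug, jar, cards, dish from where it was at the start of the episode above 0.03 m).
It also fails if it takes over 42 s, if anything falls off the work surface, if the arm or the gripper's body presses on something with over 40 N, if the wrist force passes 120 N, or if a joint passes its speed limit or range.

## Working session

There is one attempt and no reset: what is moved stays moved. The work goes in short steps, Python scripts to look and compute and a shell command to move; the robot and the scene stay as the last step left them, time stands still between calls to the robot, and variables do not carry over. Pictures are saved under pics/ and viewed, about 8 in all and at most 12, crops included, and the job is handed in when it is done.

```bash
mkdir -p pics
cat > h.py <<'E'
import numpy as np, cv2
from scipy.spatial.transform import Rotation as R
from station import manip, eyes, workorder
def snap(n,f):
    s=eyes.snapshot(n); cv2.imwrite('pics/'+f,s['frame'][:,:,::-1]); 
    np.savez('pics/'+f+'.npz',**{k:v for k,v in s.items()}); return s
def KD(s):
    f=240/np.tan(np.radians(float(s['vfov']))/2)
    return np.array([[f,0,s['cx']],[0,f,s['cy']],[0,0,1]],float),np.array([float(s['k1']),0,0,0])
def w(s,u,v,z):
    K,d=KD(s); p=cv2.undistortPoints(np.array([[[u,v]]],float),K,d)[0,0]
    M=cv2.Rodrigues(np.array(s['rvec'],float))[0]; t=np.array(s['tvec'],float).ravel()
    c=-M.T@t; r=M.T@np.array([p[0],p[1],1]); return c+r*(z-c[2])/r[2]
def proj(s,P):
    K,d=KD(s); return cv2.projectPoints(np.array(P,float).reshape(-1,3),np.array(s['rvec'],float),np.array(s['tvec'],float),K,d)[0][:,0]
E
python3 - <<'E'
from h import *
snap('top','top1.png');snap('scene','scene1.png')
s=manip.sense();print(s['t'],s['tcp_pos'],s['tool_rot'],s['finger_gap'],manip.hold_point_z)
print(R.from_quat(s['tool_rot']).as_matrix().round(3))
E
```

```text
0.1 [ 0.23391236 -0.57888215  0.23042397] [-0.13485185  0.69483414 -0.69342702  0.13483122] 1.0017694471978735 0.0187
[[-0.927 -0.     0.374]
 [-0.374  0.002 -0.927]
 [-0.    -1.    -0.002]]
```

View pics/top1.png

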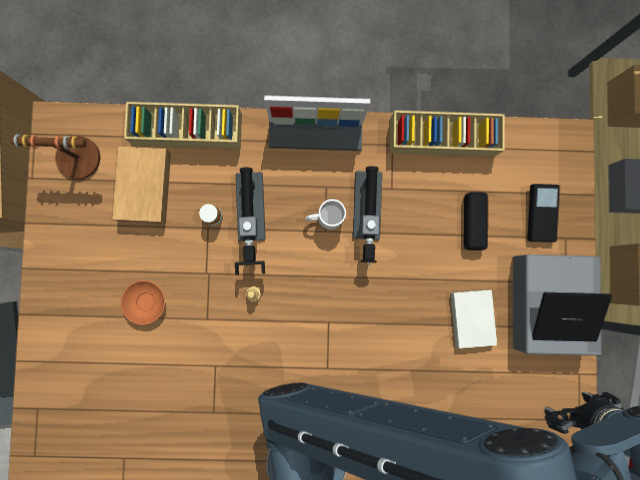

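View pics/scene1.png

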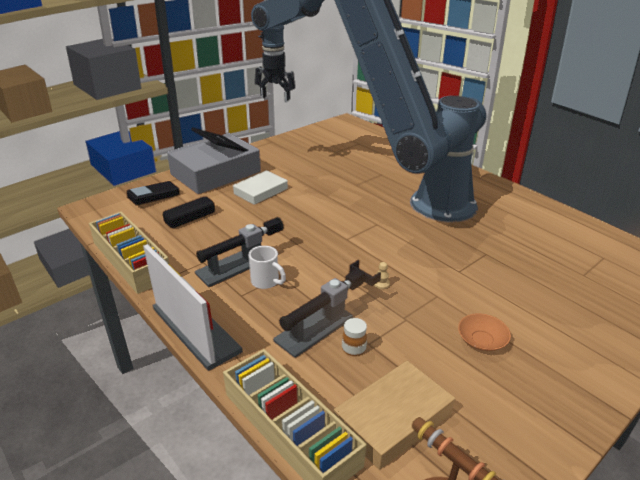

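The top view shows the monopod on the right: button ~(371,226), head ~(369,246), disc ~(369,261), tube rear end ~(372,170). The selfie stick is at x≈248, with the mug between the two. I'll measure on an enlarged crop.

Run:
```python
from h import *
s=np.load('pics/top1.png.npz')
im=s['frame'][155:285,325:415,::-1]
cv2.imwrite('pics/crop1.png',cv2.resize(im,None,fx=4.5,fy=4.5,interpolation=cv2.INTER_CUBIC))
b=w(s,371,226,.105);e=w(s,372,168,.0895);d=w(s,369,246,.092)
print(b,e,d,w(s,369,261,.09),w(s,332,214,.085))
```

```text
[ 0.63964747 -0.14943823  0.105     ] [ 0.79504504 -0.15124915  0.0895    ] [ 0.58866769 -0.1469205   0.092     ] [ 0.54972295 -0.14792537  0.09      ] [ 0.67058139 -0.04894987  0.085     ]
```

View pics/crop1.png

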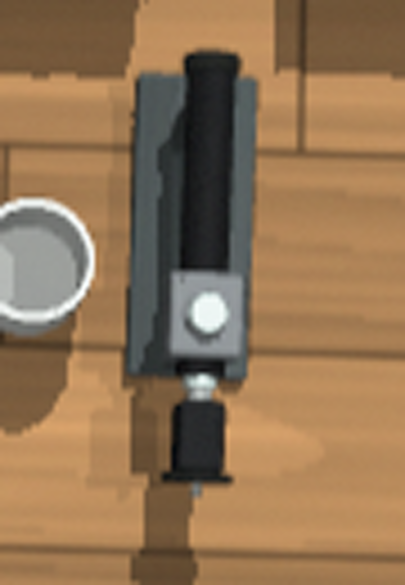

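```bash
cat >> h.py <<'E'
def shift(P,yaw=None):
    s=manip.sense(); r=R.from_quat(s['tool_rot']); M=r.as_matrix()
    print('t',s['t'],'tcp',s['tcp_pos'].__array__().round(4) if hasattr(s['tcp_pos'],'__array__') else s['tcp_pos'],'F',np.round(s['force'],1),'gap',s['finger_gap'])
    print('shift cm',(M.T@(np.array(P)-np.array(s['tcp_pos']))*100).round(2))
    if yaw is not None:
        # tool x should be along heading yaw
        a=np.arctan2(M[1,0],M[0,0]); d=(yaw-a+np.pi)%(2*np.pi)-np.pi
        print('turn about tool y',-d)
E
python3 - <<'E'
from h import *
s=np.load('pics/top1.png.npz')
c=lambda x,y:(325+x/4.5-.4,155+y/4.5-.4)
b=w(s,*c(208,312),.105);e=w(s,*c(211,58),.0895);h=w(s,*c(199,438),.092);k=w(s,*c(206,313),.095)
m=w(s,*c(201,380),.08); print(b,e,h,k,m)
print('dist b-h',np.linalg.norm((b-h)[:2]), 'expect .070')
d=h-e; yaw=np.arctan2(d[1],d[0]); print('yaw',yaw, np.arctan2(*(h-b)[[1,0]]))
shift([b[0],b[1],.20],yaw)
E
```

```text
[ 0.6449974  -0.14887735  0.105     ] [ 0.79636783 -0.14987392  0.0895    ] [ 0.57320054 -0.14675301  0.092     ] [ 0.64553984 -0.14904188  0.095     ] [ 0.60784635 -0.14881367  0.08      ]
dist b-h 0.07182828332575031 expect .070
yaw 3.1276089502364885 3.112013043327372
t 0.1 tcp [ 0.2339 -0.5789  0.2304] F [ 1.3 -0.1  0.3] gap 1.0017694471978735
shift cm [-54.22   3.11 -24.48]
turn about tool y 0.3977231738828788
```

```bash
python3 -m jog '[[[-4,0,-1.8],0.03],[[-8,0,-3.6],0.06],[[-11.5,0,-5.2],0.09],[[-15,0,-6.8],0.12],[[-18.5,0,-8.4],0.15],[[-22,0,-10],0.18],[[-25.5,0,-11.5],0.21],[[-29,0,-13.1],0.24],[[-32.5,0,-14.7],0.27],[[-36,0,-16.3],0.3],[[-39.5,0,-17.8],0.33],[[-43,0,-19.4],0.36],[[-46.5,1,-21],0.4],[[-50,2,-22.6],0.4],[[-53,3,-24],0.4],[[-54.2,3.1,-24.5],0.4],[[-54.2,3.1,-24.5],0.4],[[-54.2,3.1,-24.5],0.4],[[-54.2,3.1,-24.5],0.4]]' 0 30
python3 - <<'E'
from h import *
s=snap('wrist','w1.png'); snap('top','top2.png')
shift([.645,-.149,.105],3.12)
print(proj(s,[[.645,-.149,.105],[.573,-.147,.092],[.608,-.148,.075]]))
E
```

```text
t: 1.68
tcp_pos: [0.6441, -0.1505, 0.2005]
tool_rot: [-0.006, -0.707, 0.707, 0.006]
force: [-0.2, -0.0, 0.5]
finger_gap: 0.003
t 1.7833 tcp [ 0.6441 -0.151   0.2009] F [ 0.1 -0.6 -0.1] gap -0.002089091283836929
shift cm [-0.09  9.59 -0.21]
turn about tool y 0.0032843566045923644
[[320.11756122 240.62512847]
 [319.31126199 331.65345164]
 [319.89650363 276.3623268 ]]
```

View pics/w1.png

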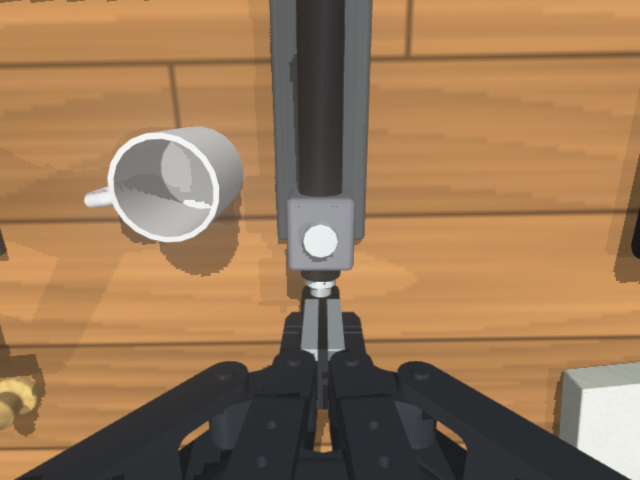

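The wrist view has the button at (320,241), against a prediction of (320.1,240.6), so the estimate agrees. Pressing.

```bash
python3 -m jog '[[[-0.1,3,-0.2],0],[[-0.1,6,-0.2],0],[[-0.1,8.5,-0.2],0],[[-0.1,9.3,-0.2],0],[[-0.1,9.5,-0.2],0],[[-0.1,9.7,-0.2],0],[[-0.1,9.9,-0.2],0],[[-0.1,10.0,-0.2],0],[[-0.1,10.1,-0.2],0],[[-0.1,10.1,-0.2],0],[[-0.1,10.1,-0.2],0]]'
```

```text
t: 2.7
tcp_pos: [0.6471, -0.1482, 0.1007]
tool_rot: [-0.007, -0.706, 0.708, 0.005]
force: [0.3, -2.3, 2.9]
finger_gap: 0.002
```

```bash
python3 -m jog '[[[0,0.1,0],0],[[0,0.15,0],0],[[0,0.2,0],0],[[0,0.2,0],0],[[0,0.2,0],0]]'; python3 -m jog '[[[0,0.1,0],0],[[0,0.1,0],0],[[0,0.1,0],0]]'
```

```text
t: 3.12
tcp_pos: [0.6471, -0.148, 0.0985]
tool_rot: [-0.007, -0.707, 0.708, 0.005]
force: [0.3, -2.7, 6.6]
finger_gap: 0.0
t: 3.37
tcp_pos: [0.6472, -0.1481, 0.0981]
tool_rot: [-0.007, -0.707, 0.708, 0.005]
force: [-0.5, -2.0, 9.5]
finger_gap: -0.0
```

```bash
python3 -m jog '[[[0,-2.5,0],0],[[0,-5,0],0],[[3.5,-5,0],0],[[7.2,-5,0],0],[[7.2,-5,0],0],[[7.2,-5,0],0],[[7.2,-5,0],0],[[7.2,-5,0],0]]' 6
python3 - <<'E'
from h import *
s=snap('wrist','w2.png'); snap('scene','scene2.png'); 
shift([.575,-.1475,.057],3.12)
print(proj(s,[[.645,-.149,.099],[.575,-.1475,.092]]))
E
```

```text
t: 4.03
tcp_pos: [0.5753, -0.1464, 0.1463]
tool_rot: [-0.006, -0.707, 0.707, 0.005]
force: [0.8, 0.5, 0.8]
finger_gap: 0.701
t 4.1333 tcp [ 0.5753 -0.1464  0.1462] F [ 0.1 -0.5 -0.6] gap 0.7030255661453889
shift cm [0.04 8.92 0.11]
turn about tool y 0.00566015054908986
[[326.07453716 130.24740943]
 [324.9027686  267.58919989]]
```

View pics/w2.png

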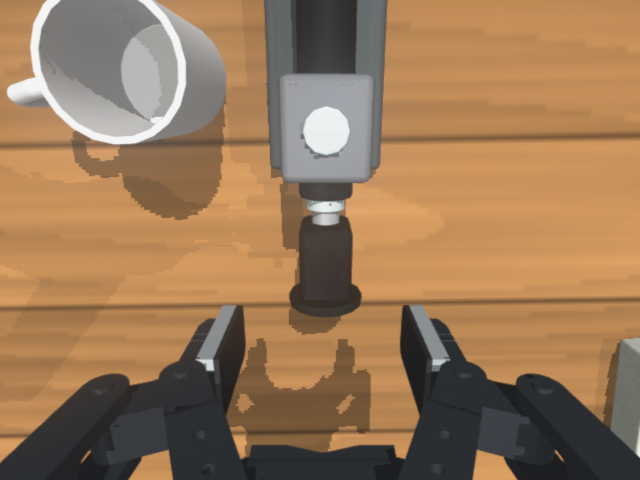

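The head centre shows at ~(325,260) between the open fingers, the button at (327,130), both close to prediction. Descend and grip.

```bash
python3 -m jog '[[[0,3,0.1],0],[[-0.1,6,0.1],0],[[-0.1,8,0.1],0],[[-0.1,8.9,0.1],0],[[-0.1,8.9,0.1],0],[[-0.1,8.9,0.1],0]]'; python3 -m jog '[[[0,0,0],0],[[0,0,0],0],[[0,0,0],0],[[0,0,0],0],[[0,0,0],0],[[0,0,0],0],[[0,0,0],0],[[0,0,0],0]]' 0 70
```

```text
t: 4.63
tcp_pos: [0.5756, -0.1473, 0.0572]
tool_rot: [0.006, 0.707, -0.707, -0.006]
force: [0.9, -0.1, -0.1]
finger_gap: 0.706
t: 5.3
tcp_pos: [0.576, -0.1479, 0.059]
tool_rot: [-0.007, -0.707, 0.708, 0.005]
force: [-0.7, -1.2, 6.2]
finger_gap: 0.32
```

Gripped at 27 mm (the head is 28 mm wide). Draw toward the first stop.

```bash
python3 -m jog '[[[0.3,0,0],0],[[0.8,0,0],0],[[1.4,0,0],0],[[2,0,0],0],[[2.6,0,0],0],[[3.2,0,0],0],[[3.8,0,0],0],[[4.4,0,0],0],[[5,0,0],0],[[5,0,0],0],[[5,0,0],0]]'; python3 -m jog '[[[0.5,0,0],0],[[1,0,0],0],[[1.5,0,0],0],[[2,0,0],0],[[2.5,0,0],0],[[3,0,0],0],[[3,0,0],0],[[3,0,0],0]]'
```

```text
t: 6.22
tcp_pos: [0.5263, -0.1471, 0.0588]
tool_rot: [-0.007, -0.706, 0.708, 0.004]
force: [2.4, 0.1, 8.2]
finger_gap: 0.319
t: 6.88
tcp_pos: [0.4978, -0.1466, 0.0588]
tool_rot: [-0.008, -0.706, 0.708, 0.004]
force: [6.2, 1.5, 6.2]
finger_gap: 0.317
```

Force stepped from 2.4 N to 6.2 N, so the head is past the first stop. Continue to the second.

```bash
python3 -m jog '[[[0.5,0,0],0],[[1.1,0,0],0],[[1.7,0,0],0],[[2.3,0,0],0],[[2.9,0,0],0],[[3.5,0,0],0],[[4.0,0,0],0],[[4.5,0,0],0],[[4.7,0,0],0],[[4.7,0,0],0],[[4.7,0,0],0]]'; python3 -m jog '[[[0.2,0,0],0],[[0.4,0,0],0],[[0.6,0,0],0],[[0.6,0,0],0],[[0.6,0,0],0]]'
```

```text
t: 7.8
tcp_pos: [0.4509, -0.1459, 0.0587]
tool_rot: [-0.009, -0.706, 0.708, 0.004]
force: [6.1, 3.8, 8.3]
finger_gap: 0.318
t: 8.22
tcp_pos: [0.4456, -0.1458, 0.0587]
tool_rot: [-0.009, -0.706, 0.708, 0.003]
force: [8.1, 4.0, 7.9]
finger_gap: 0.321
```

Drawn 130 mm. Pull slightly further to feel for the solid end.

```bash
python3 -m jog '[[[0.1,0,0],0],[[0.2,0,0],0],[[0.2,0,0],0],[[0.2,0,0],0]]'; python3 -m jog '[[[0.1,0,0],0],[[0.2,0,0],0],[[0.2,0,0],0],[[0.2,0,0],0]]'
```

```text
t: 8.55
tcp_pos: [0.4455, -0.1459, 0.0586]
tool_rot: [-0.01, -0.706, 0.708, 0.002]
force: [13.8, 7.7, 4.7]
finger_gap: 0.317
t: 8.88
tcp_pos: [0.4454, -0.146, 0.0586]
tool_rot: [-0.012, -0.706, 0.709, 0.001]
force: [19.9, 9.9, 1.8]
finger_gap: 0.315
```

The TCP stopped at 0.4454 with the force rising to 20 N: the solid stop. Check the pictures, button included.

```bash
python3 -m jog '[[[0,0,0],0],[[0,0,0],0],[[0,0,0],0],[[0,0,0],0]]'
python3 - <<'E'
from h import *
a=np.load('pics/scene1.png.npz')['frame']; s=snap('scene','s3.png'); b=s['frame']
g=[cv2.resize(i[170:370,170:430,::-1],None,fx=1.5,fy=1.5,interpolation=cv2.INTER_CUBIC) for i in (a,b)]
cv2.imwrite('pics/cmp.png',np.hstack(g)); st=manip.sense(); print(st['t'],st['tcp_pos'],st['force'])
E
```

```text
t: 9.22
tcp_pos: [0.4453, -0.146, 0.0586]
tool_rot: [-0.012, -0.706, 0.709, 0.001]
force: [19.4, 11.3, 1.6]
finger_gap: 0.32
9.2667 [ 0.44536487 -0.14601988  0.05863482] [19.37375658 10.77278796  2.15221799]
```

View pics/cmp.png

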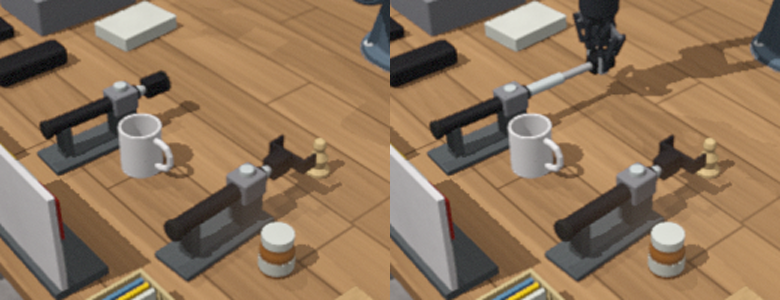

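The comparison shows the button sunk, from (120,86) proud before to (510,88) low now. Both sections are out to the head in the fingers, and the mug, selfie stick, figurine and jar are unmoved. Handing in.

```bash
python3 -c "
from station import workorder; print(workorder.sign_off())"
```

```text
the job is handed in; nothing more can be done
None
```

I pressed the monopod's release button fully in, drew the head out to the second stop, and signed off with the fingers still holding it there.

- **Button:** it met its solid end at 98 mm, with the force rising to 9.5 N. The last picture shows it sunk.
- **Draw:** the pull stepped up past the first stop, then the head stopped solid after about 130.5 mm of travel. The spec is 130 mm.
- **Hold:** I left it pulling about 19 N along the axis, plus a side force of about 11 N, which suggests the pull was not quite on the stick's axis. The fingers read about 27 mm on the 28 mm head and showed no slip.
- **Stock and selfie stick:** the selfie stick, mug, figurine and jar look unmoved in the before-and-after comparison. The cards also look unmoved there. The dish was outside that crop, but the arm never went near it.

No check failed. The time was about 9.3 s of the 42 s allowed.

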